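Feed a tape through the chute's gravity flap

TASK

With your fingertips, push the blue tape case that lies skewed on the chute's feed table sideways until it lies square against the fence, then push it along the fence through the yellow gravity flap, far enough that it tips onto the roller slide behind the flap and runs down to the end stop. Take your fingers back out so that the flap swings shut. Do not pick the tape up, and leave the things on the desk where they are.

Things in the scene. Friction and masses are not known exactly. Their poses are not given: they have to be found in the camera images.
- chute: Green sheet-metal feed chute, fixed. Origin: on the desk under the mouth's middle, in the hanging flap's plane. x = feed direction (roughly away from the robot), y left, z up. Its steel feed table is level, 82 mm over the desk, x -140 to 0, y -50 to +125 mm, open in front and to the left. Portal plate at the table's far end: x -7 to -3 mm, top 170 mm over the desk.
- mouth (a point): Middle of the mouth's sill at table height (82 mm over the chute's origin), axes as the chute. The mouth is 85 mm wide; its lintel's underside is 66 mm above the table, so fingers reach in behind the flap only when tilted forward, some 30 to 45 degrees. Behind it the floor stays level for 65 mm between side cheeks 85 mm apart, open on top.
- fence_mid (a point): Middle of the inner face of the aluminium fence along the right side of the feed table (140 mm long, in line with the mouth's right side, 42.5 mm right of its middle, 20 mm high above the table); axes as the chute.
- knee (a point): Top of the first roller, middle of the lane, 65 mm behind the flap's plane, at table height, where the level floor ends. From here free-turning rollers (10 mm) slope down 22 degrees. A tape pushed from its rear end tips over the knee when its rear end is about 15 to 20 mm past the flap's plane, and then rolls down by itself.
- slide_low (a point): Point on the rollers' surface, middle of the lane, 174 mm behind the flap's plane and 38 mm over the desk. A tape that has run down lies here on the sloping rollers, its centre above this point, its front end against the end stop's rubber buffer, 56 mm further on.
- flap (a joint): Angle of the yellow flap (80 mm wide, 70 mm long, 35 g) hung from a rod 72 mm above the table. 0 = hanging shut; grows as its lower edge swings inward (+x of the chute), to 1.45 rad. It cannot swing outward. No spring or catch: it falls shut by its own weight once nothing is under it, else it rests on the tape or fingers.
- tape_mid (a point): Centre of the loose blue-marbled cassette case, 69 x 108 x 17 mm, about 70 g, half-way up. x across its width, y along its length, z up. At the start it lies on the feed table, length roughly along the feed direction, skewed up to 0.2 rad, centre 70 to 80 mm before the flap and 28 to 52 mm left of the mouth's middle; square on the fence it is 8 mm right of it.
- beige_tape: Beige cassette case, 69 x 108 x 17 mm, lying loose on the desk left of the chute; origin at the centre of its underside. To be left alone.
- pink_tape: Pinkish cassette case of the same size lying on top of the beige one; origin at the centre of its underside. To be left alone.
- tape_roll: Orange paper tape roll, 119 mm across, 13 mm thick, lying flat on the desk; origin at the centre of its underside. To be left alone.
- block: White-metal splicing block, 26 x 115 x 13 mm, lying on the desk; origin at the centre of its underside. To be left alone.
- blue_tape: The same blue-marbled cassette case, with its origin at the centre of its underside, 8.5 mm below point tape_mid, same axes.
Not all that is in view belongs to the job. Leave any purple look-alike of the blue_tape alone.

How it is judged:
By the outcome, as a careful person would: the job done as asked, in the order asked, and still so for the second after the job is handed in, with the robot touching nothing.
It also fails if it takes over 46 s, if anything falls off the work surface, if the arm or the gripper's body presses on something with over 40 N, if the wrist force passes 120 N, or if a joint passes its speed limit or range.

ROBOT

A 6-joint arm with a two-finger parallel gripper is mounted at the origin on a cart in front of the work surface, level with it; the furniture and walls round the work are solid. World frame = base frame: x ahead of the robot, y to its left, z up, the work surface at z = 0. Lengths are in m, angles in rad, forces in N, time in s.
With the tool pointing down it reaches from about 0.35 to 0.775 m from the base axis. Payload 5.5 kg.
Tool frame: the origin (TCP) lies between the finger pads; the fingertips stand 22 mm ahead of it and the grasp point (between the pads) lies 3 mm ahead of it (env.finger_overhang is the distance from the TCP to the fingertips, in m); y points along the fingers, x is the direction in which the jaws open and shut, and the axes are right-handed (so a half turn about y gives the same grasp; the last joint's range is limited). The gripper opens to 85 mm and grips with 20 to 120 N. Pads are 22 mm wide; open, the fingers measure 114 mm over their backs; the gripper's body (76 mm by 85 mm) begins 54 mm behind the grasp point. The pads swing forward as they close: fully open they stand 13 mm farther back than shut.
Start: joints at [0.964, 0.313, 0.046, 1.304, 0, 1.431], TCP at [0.259, 0.514, 0.253] pointing down, gripper open.
Joint ranges: [-2.76, 2.76], [-0.86, 1.69], [-1.03, 1.26], [-2.2, 2.34], [-1.47, 1.5], [-3.14, 3.14]. Speed limits (rad/s): [2.57, 2.57, 3.14, 3.14, 3.14, 3.14].

INTERFACE

Orientations are given as a unit quaternion [w, x, y, z].
In Python, from workcell import monitor, cams, job, env gives the robot as it stands.
- The arm moves only by the tool drive_tool, never from a script. Its argument "plan" is text: rows parted by semicolons, each of 7 numbers parted by spaces: the opening, from -1 (shut) to 1 (fully open), then the shift along the tool's x, y, z in mm, then the turn, a rotation vector about the tool's x, y, z in degrees. In form: gripper x y z rx ry rz; .... A call has 1 to 8 rows; each row shifts and turns the pose as measured when the row begins, along the tool's axes as they then stand; what a row does not reach is not made up. A row lasts 1/8 s, in which the tool goes at most 62.5 mm and 10.7 degrees, less where a joint would pass 70% of its speed; a pose out of reach is approached as far as the arm can. A call is refused whole if a number of a shift passes 62.5 or a number of a turn 10.7, either way. A call with a gripper value outside its range is refused whole. The fingers move at their own pace and stop on an object; "grip_force" is the grip in N (left out, the last holds). Time passes only in rows, so rows that do not move let the fingers close. It gives the time, the measured TCP pose, the force and the opening at its end, in the units of the state.
- monitor.get_state(): the state, without advancing time (a new reading comes with each control period).
- cams.read_camera(name): name is "scene" or "side" or "wrist"; returns (picture, depth): 420x560x3 uint8, red, green, blue; 420x560 float32, m along the optical axis (not along the pixel's ray), 0 where there is no reading.
- cams.calibration(name): a dict with "fx", "fy", "cx", "cy" (pixels), "R" (3x3) and "t" (3): a world point X has camera coordinates R X + t. Camera axes: x right, y down, z forward; pixel columns grow to the right and rows downward; lengths in m; the calibration is good to about 2 mm. A picture is of the moment at which its call begins: read the wrist's pose just before it. calibration takes no time and is no camera call; for the wrist camera it gives the pose at the moment of the call.
- job.hand_in(): hands the job in, once; it reports no verdict.
The state is a dict: "clock": time; "joint_pos": joint angles; "qvel": joint speeds; "tau": joint torques, N m; "tcp_pos": TCP position; "orientation": TCP orientation; "wrist_force": force on the tool from outside, world axes, zero at the start; "ft_torque": the same for the moment, N m; "finger_gap": finger opening in m.
Only numpy, scipy, OpenCV 4.12 (cv2) and the standard library are available. Lean on these libraries where they do the work, as an engineer would, in place of code of your own. Each camera call takes 0.05 s, during which the arm holds its last target.

## Working session

There is one attempt and no reset: what is moved stays moved. The work goes in short steps, Python scripts to look and compute and a tool call to move; the robot and the scene stay as the last step left them, time stands still between calls to the robot, and variables do not carry over. Pictures are saved under pics/ and viewed, and the job is handed in when it is done.

Besides the shell and the picture viewer there is one more tool, called as name(argument=value, ...) on one line, values as JSON. drive_tool: Moves the arm, as the interface text tells. Its arguments: {"type":"object","properties":{"plan":{"type":"string"},"grip_force":{"type":"number"}},"required":["plan"]}

```bash
ls; mkdir -p pics
python3 - <<'E'
from workcell import monitor, cams, job, env
import cv2
s=monitor.get_state(); print(s); print(env.finger_overhang)
for n in ["scene","side","wrist"]:
    c=cams.calibration(n); p,d=cams.read_camera(n)
    import numpy as np
    np.savez(f"pics/{n}0.npz",p=p,d=d,**{k:np.array(v) for k,v in c.items()})
    cv2.imwrite(f"pics/{n}0.png",p[:,:,::-1]); print(n,c)
E
```

```text
pics
{'clock': 0.0, 'joint_pos': array([9.64424600e-01, 3.14010826e-01, 4.49286811e-02, 1.30355992e+00,
       3.12010566e-05, 1.43122003e+00]), 'qvel': array([ 1.71360281e-04, -2.16030690e-04, -7.26232541e-04, -3.53903197e-04,
        6.97148954e-05, -5.37680349e-04]), 'tau': array([-1.01172693e-03, -4.80628252e+01,  2.98533618e+01,  1.93017366e-02,
       -2.93199846e-04, -9.49355922e-06]), 'tcp_pos': array([0.25847963, 0.51309369, 0.25238231]), 'orientation': array([-0.60183359,  0.60233652,  0.37019842, -0.37140297]), 'wrist_force': array([-0.33406107,  0.68620418, -0.12350146]), 'ft_torque': array([ 0.00043437, -0.02051057,  0.02484283]), 'finger_gap': 0.08544735428426534}
0.022
scene {'fx': 384.39726922505855, 'fy': 384.39726922505855, 'cx': 275.1368061210047, 'cy': 205.29620386605197, 'R': array([[ 0.88064057, -0.47375515, -0.00531387],
       [-0.36738539, -0.67574698, -0.63905711],
       [ 0.29916577,  0.56473186, -0.76914093]]), 't': array([-0.56542429,  0.24874662,  1.03689978])}
side {'fx': 481.5398052772633, 'fy': 481.5398052772633, 'cx': 278.5544594514897, 'cy': 209.95999830232947, 'R': array([[ 0.1460727 , -0.9891299 ,  0.01687642],
       [-0.76750739, -0.12407446, -0.62891806],
       [ 0.62417559,  0.07891498, -0.7772884 ]]), 't': array([-0.14896006,  0.52751652,  0.95466455])}
wrist {'fx': 368.50712828921024, 'fy': 368.50712828921024, 'cx': 280.4525071101736, 'cy': 208.32081524441233, 'R': array([[ 0.44975649,  0.89314964, -0.00168113],
       [ 0.86069839, -0.43291096,  0.26792982],
       [ 0.23857364, -0.12195012, -0.96343697]]), 't': array([-0.57381173, -0.03473991,  0.37814587])}
```

View pics/scene0.png

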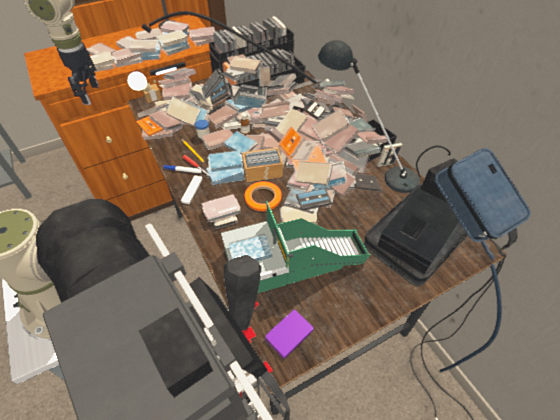

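View pics/side0.png

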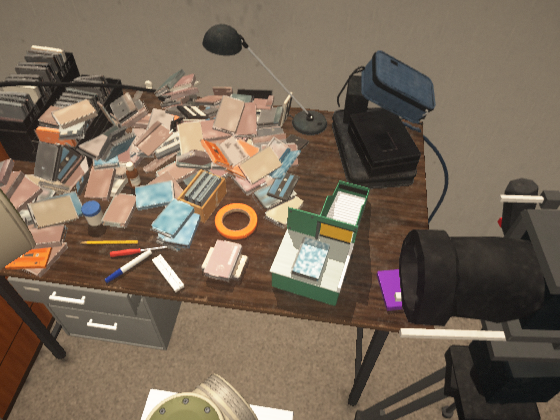

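View pics/wrist0.png

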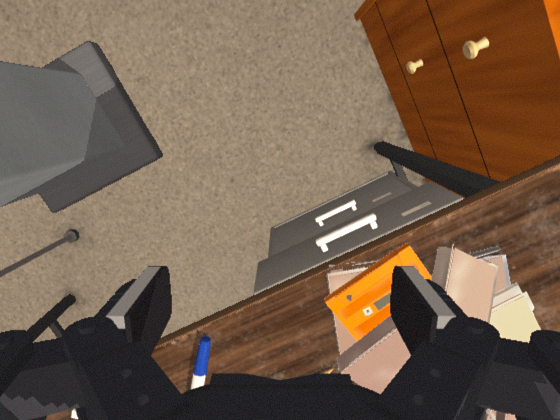

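Candidates for the blue tape are:
- the marbled case on the feed table, side (309,258) and scene (247,248)
- loose blue cases in the pile, side (175,223) and (155,195)
- the purple look-alike, side (389,290)

By the description I choose the one on the feed table, and I'll check it in a close crop.

Run:
```python
import numpy as np,cv2
for n,(x0,y0,x1,y1),k in [("side",(255,170,385,310),5.5),("scene",(195,195,385,300),4)]:
    p=np.load(f"pics/{n}0.npz")["p"][y0:y1,x0:x1,::-1]
    im=cv2.resize(p,None,fx=k,fy=k,interpolation=cv2.INTER_CUBIC)
    if im.shape[0]>600: im=cv2.resize(p,None,fx=600/p.shape[0],fy=600/p.shape[0],interpolation=cv2.INTER_CUBIC)
    print(im.shape, im.shape[0]/p.shape[0]); cv2.imwrite(f"pics/{n}0c.png",im)
```

```text
(600, 557, 3) 4.285714285714286
(420, 760, 3) 4.0
```

View pics/side0c.png

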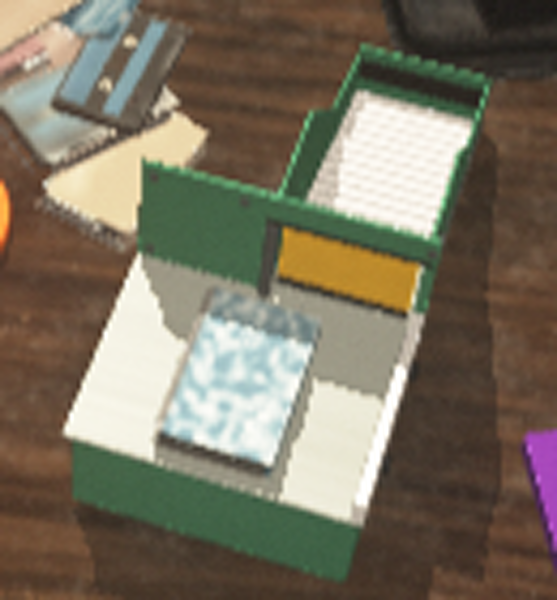

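View pics/scene0c.png

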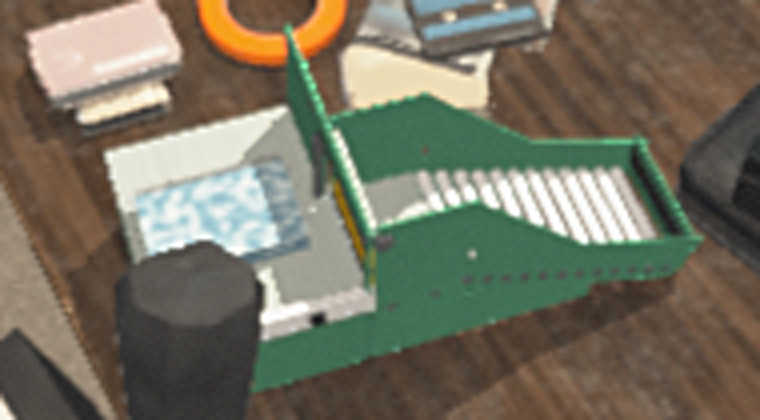

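The crop shows the marbled blue case lying on the white feed table, left of the fence and in front of the yellow flap, so this is the right one. Crop pixels: table front-left (65,435), front-right (360,522), portal top (143,160) and (440,243).

```bash
cat > h.py <<'E'
import numpy as np,cv2
def load(n): return np.load(f"pics/{n}.npz")
def ray(c,uv,z):
    uv=np.atleast_2d(uv).astype(float)
    d=np.c_[(uv[:,0]-c["cx"])/c["fx"],(uv[:,1]-c["cy"])/c["fy"],np.ones(len(uv))]@c["R"]
    o=-c["R"].T@c["t"]
    return o+d*((z-o[2])/d[:,2])[:,None]
def proj(c,X):
    q=np.atleast_2d(X)@c["R"].T+c["t"]
    return np.c_[c["fx"]*q[:,0]/q[:,2]+c["cx"],c["fy"]*q[:,1]/q[:,2]+c["cy"]]
E
python3 - <<'E'
from h import *
np.set_printoptions(precision=4,suppress=True)
c=load("side0"); f=600/140
def sd(u,v): return (255+(u+.5)/f-.5,170+(v+.5)/f-.5)
tab=ray(c,[sd(65,435),sd(360,522),],.082); por=ray(c,[sd(143,160),sd(440,243)],.170)
print("table front L,R",tab,np.linalg.norm(tab[0]-tab[1])); print("portal",por,np.linalg.norm(por[0]-por[1]))
for a in (tab,por):
    d=a[0]-a[1]; print("yaw",np.arctan2(-d[0],d[1]))
tp=ray(c,[sd(162,432),sd(267,463),sd(320,345),sd(213,312),sd(205,290),sd(325,318)],.099); print(tp)
c2=load("scene0")
def sc(u,v): return (195+(u+.5)/4-.5,195+(v+.5)/4-.5)
print("scene table FL",ray(c2,[sc(105,153)],.082),"portal TL,TR",ray(c2,[sc(289,28),sc(375,232)],.17))
print("tape scene",ray(c2,[sc(135,197),sc(275,160),sc(310,238)],.099))
E
```

```text
table front L,R [[ 0.4384 -0.0631  0.082 ]
 [ 0.4089 -0.231   0.082 ]] 0.1705287404765559
portal [[ 0.5715 -0.0865  0.17  ]
 [ 0.539  -0.2563  0.17  ]] 0.17289630477339887
yaw -0.1741979420935625
yaw -0.1890652009990153
[[ 0.4384 -0.1174  0.099 ]
 [ 0.4277 -0.1768  0.099 ]
 [ 0.5101 -0.1993  0.099 ]
 [ 0.5234 -0.1362  0.099 ]
 [ 0.5382 -0.1298  0.099 ]
 [ 0.5294 -0.2006  0.099 ]]
scene table FL [[ 0.4381 -0.0612  0.082 ]] portal TL,TR [[ 0.5705 -0.0883  0.17  ]
 [ 0.5417 -0.2555  0.17  ]]
tape scene [[ 0.4384 -0.1163  0.099 ]
 [ 0.5343 -0.134   0.099 ]
 [ 0.5259 -0.2004  0.099 ]]
```

```bash
cat >> h.py <<'E'
def fit2(L,W):
    L=np.array(L,float);W=np.array(W,float)[:,:2]
    lc,wc=L.mean(0),W.mean(0); a=L-lc;b=W-wc
    th=np.arctan2((a[:,0]*b[:,1]-a[:,1]*b[:,0]).sum(),(a*b).sum())
    R=np.array([[np.cos(th),-np.sin(th)],[np.sin(th),np.cos(th)]])
    t=wc-R@lc; return th,t,(L@R.T+t-W)
E
python3 - <<'E'
from h import *
np.set_printoptions(precision=4,suppress=True)
th,t,r=fit2([[-.14,.125],[-.14,.125],[-.14,-.05],[-.005,.125],[-.005,-.05],[-.005,.125],[-.005,-.05]],
 [[.4384,-.0631],[.4381,-.0612],[.4089,-.231],[.5715,-.0865],[.539,-.2563],[.5705,-.0883],[.5417,-.2555]])
print("chute",th,t); print(r*1000)
R=np.array([[np.cos(th),-np.sin(th)],[np.sin(th),np.cos(th)]])
# tape: local x along feed(length)
l,w=.054,.0345
th2,t2,r2=fit2([[-l,w],[-l,-w],[l,w],[l,-w],[-l,w],[l,w],[l,-w]],[[.4384,-.1174],[.4277,-.1768],[.5382,-.1298],[.5294,-.2006],[.4384,-.1163],[.5343,-.134],[.5259,-.2004]])
print("tape",th2,t2,"rel yaw",th2-th,"chute xy",R.T@(t2-t)); print(r2*1000)
for n,px in [("scene",[(240,270),(243,300),(180,350),(60,60),(155,240)]),("side",[(430,280),(500,280),(450,335),(560,215)])]:
    c=load(n+"0")
    for u,v in px:
        u=min(u,559);z=c["d"][v,u]; q=np.array([(u-c["cx"])/c["fx"],(v-c["cy"])/c["fy"],1])*z
        print(n,u,v,z,c["R"].T@(q-c["t"]))
E
```

```text
chute -0.17942329446962427 [ 0.5541 -0.2093]
[[ 0.2373  1.8202]
 [ 0.5373 -0.0798]
 [-1.4935 -2.4705]
 [-0.0298  1.1278]
 [ 1.2393 -1.2628]
 [ 0.9702  2.9278]
 [-1.4607 -2.0628]]
tape -0.17507779481960387 [ 0.4819 -0.1571] rel yaw 0.004345499650020401 chute xy [-0.0804  0.0384]
[[-3.6914  3.6548]
 [-5.0101 -4.8904]
 [ 2.8576 -2.7572]
 [-0.3611  0.0976]
 [-3.6914  2.5548]
 [ 6.7576  1.4428]
 [ 3.1389 -0.1024]]
scene 240 270 0.45487973 [ 0.3505 -0.4605  0.5549]
scene 243 300 0.47291797 [ 0.343  -0.4783  0.5155]
scene 180 350 0.32030228 [ 0.2608 -0.5484  0.6305]
scene 60 60 1.5744963 [0.1928 1.0235 0.1275]
scene 155 240 0.41807112 [ 0.2753 -0.4129  0.6085]
side 430 280 0.58187467 [ 0.1557 -0.3028  0.5739]
side 500 280 0.5878788 [ 0.1716 -0.3889  0.5702]
side 450 335 0.7066835 [ 0.1678 -0.3731  0.4159]
side 559 215 0.61369073 [ 0.2611 -0.4631  0.6013]
```

```bash
cat >> h.py <<'E'
from scipy.spatial.transform import Rotation as Rn
TH=-0.1794; T0=np.array([.5541,-.2093,0])
RC=Rn.from_euler('z',TH).as_matrix()
def toC(p): return RC.T@(np.asarray(p)-T0)*1000
def toW(c): return RC@(np.asarray(c)/1000)+T0
def qR(q): return Rn.from_quat([q[1],q[2],q[3],q[0]]).as_matrix()
def Rt(tilt,sgn,roll=0):
    t=np.radians(tilt); y=np.array([np.sin(t),0,-np.cos(t)]); x=np.array([0,sgn,0.])
    return RC@Rn.from_euler('z',roll,degrees=True).as_matrix()@np.c_[x,y,np.cross(x,y)]
def tipC(s): return toC(s["tcp_pos"]+.022*qR(s["orientation"])[:,1])
def plan(s,tip,tilt,sgn,g=-1,n=None,roll=0,vmax=60,verbose=True):
    """rows to bring the tip to chute point tip(mm) with tilt (deg)"""
    R0=qR(s["orientation"]);p0=s["tcp_pos"];R1=Rt(tilt,sgn,roll);p1=toW(tip)-.022*R1[:,1]
    w=Rn.from_matrix(R0.T@R1).as_rotvec(degrees=True)
    d=np.linalg.norm(p1-p0)*1000
    if n is None: n=int(max(np.ceil(d/vmax),np.ceil(np.abs(w).max()/10.5),1))
    rows=[]
    Rc=R0
    for i in range(n):
        dp=Rc.T@((p1-p0)/n)*1000; rows.append([g,*dp,*(w/n)]); Rc=Rc@Rn.from_rotvec(w/n,degrees=True).as_matrix()
    print("dist",d.round(1),"turn",w.round(1),"n",n)
    print("; ".join(f"{r[0]:g} "+" ".join(f"{v:.1f}" for v in r[1:]) for r in rows))
def show(s):
    R=RC.T@qR(s["orientation"]); print("t",round(s["clock"],2),"tipC",tipC(s).round(1),"x",R[:,0].round(3),"y",R[:,1].round(3),"F",(RC.T@s["wrist_force"]).round(1),"gap",round(s["finger_gap"],4),"q",s["joint_pos"].round(2))
E
python3 - <<'E'
from h import *
from workcell import monitor
s=monitor.get_state(); show(s)
for g in (1,-1): plan(s,[-80,105,110],35,g)
E
```

```text
t 0.15 tipC [-419.7  658.1  230.6] x [ 0.283  0.959 -0.001] y [-0.001 -0.001 -1.   ] F [ 0.4  0.4 -0.2] gap 0.0853 q [ 0.96  0.31  0.05  1.3  -0.    1.43]
dist 654.6 turn [-34.8 -15.9  -5.1] n 11
-1 -39.8 11.4 -42.8 -3.2 -1.4 -0.5; -1 -40.9 13.4 -41.1 -3.2 -1.4 -0.5; -1 -42.1 15.2 -39.2 -3.2 -1.4 -0.5; -1 -43.2 17.0 -37.3 -3.2 -1.4 -0.5; -1 -44.2 18.7 -35.2 -3.2 -1.4 -0.5; -1 -45.2 20.2 -33.0 -3.2 -1.4 -0.5; -1 -46.2 21.6 -30.7 -3.2 -1.4 -0.5; -1 -47.1 22.8 -28.3 -3.2 -1.4 -0.5; -1 -48.0 23.9 -25.8 -3.2 -1.4 -0.5; -1 -48.8 24.9 -23.2 -3.2 -1.4 -0.5; -1 -49.6 25.7 -20.6 -3.2 -1.4 -0.5
dist 654.6 turn [  7.2 156.6 -49.4] n 15
-1 -29.2 8.3 -31.4 0.5 10.4 -3.3; -1 -23.4 6.5 -36.2 0.5 10.4 -3.3; -1 -16.8 5.1 -40.0 0.5 10.4 -3.3; -1 -9.5 3.9 -42.4 0.5 10.4 -3.3; -1 -1.9 3.3 -43.5 0.5 10.4 -3.3; -1 5.8 3.0 -43.1 0.5 10.4 -3.3; -1 13.4 3.2 -41.4 0.5 10.4 -3.3; -1 20.5 3.8 -38.4 0.5 10.4 -3.3; -1 26.8 4.9 -34.1 0.5 10.4 -3.3; -1 32.2 6.3 -28.7 0.5 10.4 -3.3; -1 36.5 8.1 -22.5 0.5 10.4 -3.3; -1 39.5 10.1 -15.6 0.5 10.4 -3.3; -1 41.0 12.3 -8.4 0.5 10.4 -3.3; -1 41.1 14.7 -1.0 0.5 10.4 -3.3; -1 39.7 17.0 6.3 0.5 10.4 -3.3
```

Run:
```python
from h import *
from workcell import monitor
s=monitor.get_state(); plan(s,[-80,110,200],35,1,n=16)
```

```text
dist 639.3 turn [-34.8 -15.9  -5.1] n 16
-1 -27.1 2.2 -29.3 -2.2 -1.0 -0.3; -1 -27.6 3.1 -28.7 -2.2 -1.0 -0.3; -1 -28.1 4.1 -28.1 -2.2 -1.0 -0.3; -1 -28.6 5.0 -27.5 -2.2 -1.0 -0.3; -1 -29.1 5.8 -26.7 -2.2 -1.0 -0.3; -1 -29.6 6.7 -26.0 -2.2 -1.0 -0.3; -1 -30.1 7.5 -25.2 -2.2 -1.0 -0.3; -1 -30.6 8.2 -24.4 -2.2 -1.0 -0.3; -1 -31.0 9.0 -23.5 -2.2 -1.0 -0.3; -1 -31.5 9.7 -22.6 -2.2 -1.0 -0.3; -1 -31.9 10.4 -21.7 -2.2 -1.0 -0.3; -1 -32.3 11.0 -20.7 -2.2 -1.0 -0.3; -1 -32.8 11.6 -19.7 -2.2 -1.0 -0.3; -1 -33.2 12.1 -18.7 -2.2 -1.0 -0.3; -1 -33.5 12.6 -17.7 -2.2 -1.0 -0.3; -1 -33.9 13.1 -16.6 -2.2 -1.0 -0.3
```

drive_tool(plan="-1 -27 2 -29 -2 -1 0; -1 -28 3 -29 -2 -1 0; -1 -28 4 -28 -2 -1 0; -1 -29 5 -27 -2 -1 0; -1 -29 6 -27 -2 -1 0; -1 -30 7 -26 -2 -1 0; -1 -30 7 -25 -2 -1 0; -1 -31 8 -24 -2 -1 0")

```text
clock: 1.15
tcp_pos: [0.371, 0.2058, 0.2357]
orientation: [-0.48, 0.653, 0.462, -0.36]
wrist_force: [-0.2, 0.0, 0.2]
finger_gap: -0.0
```

Run:
```python
from h import *
from workcell import monitor
s=monitor.get_state(); show(s);plan(s,[-80,110,200],35,1,n=8)
```

```text
t 1.15 tipC [-248.2  374.4  214.6] x [ 0.14   0.99  -0.026] y [ 0.275 -0.065 -0.959] F [-0.2  0.   0.2] gap -0.0 q [ 0.46 -0.1  -0.5   0.98 -0.22  0.75]
dist 311.6 turn [-18.7  -6.6  -4.9] n 8
-1 -30.0 9.8 -22.8 -2.3 -0.8 -0.6; -1 -30.4 10.4 -22.0 -2.3 -0.8 -0.6; -1 -30.9 11.0 -21.1 -2.3 -0.8 -0.6; -1 -31.3 11.5 -20.2 -2.3 -0.8 -0.6; -1 -31.7 11.9 -19.2 -2.3 -0.8 -0.6; -1 -32.1 12.4 -18.3 -2.3 -0.8 -0.6; -1 -32.5 12.8 -17.3 -2.3 -0.8 -0.6; -1 -32.9 13.1 -16.3 -2.3 -0.8 -0.6
```

drive_tool(plan="-1 -30 10 -23 -2.3 -1 -0.6; -1 -30 10 -22 -2.3 -1 -0.6; -1 -31 11 -21 -2.3 -1 -0.6; -1 -31 12 -20 -2.3 -1 -0.6; -1 -32 12 -19 -2.3 -1 -0.6; -1 -32 12 -18 -2.3 -1 -0.6; -1 -32 13 -17 -2.3 -1 -0.6; -1 -33 13 -16 -2.3 -1 -0.6")

```text
clock: 2.15
tcp_pos: [0.4857, -0.0915, 0.2183]
orientation: [-0.345, 0.676, 0.576, -0.304]
wrist_force: [1.0, 0.1, -0.6]
finger_gap: -0.0004
```

Run:
```python
from h import *
from workcell import monitor,cams
s=monitor.get_state(); show(s)
for n in ["side","wrist"]:
    c=cams.calibration(n); p,d=cams.read_camera(n)
    np.savez(f"pics/{n}1.npz",p=p,d=d,**{k:np.array(v) for k,v in c.items()})
    cv2.imwrite(f"pics/{n}1.png",p[:,:,::-1])
```

```text
t 2.15 tipC [-75.6 103.8 200.3] x [-0.028  1.    -0.014] y [ 0.578  0.005 -0.816] F [ 1.   0.3 -0.6] gap -0.0004 q [-0.44 -0.25 -0.82  0.4   0.15 -0.24]
```

View pics/side1.png

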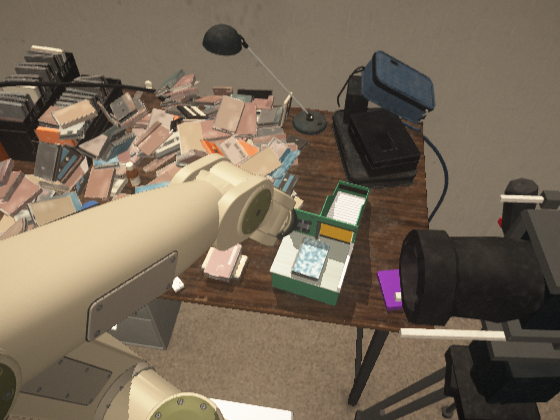

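View pics/wrist1.png

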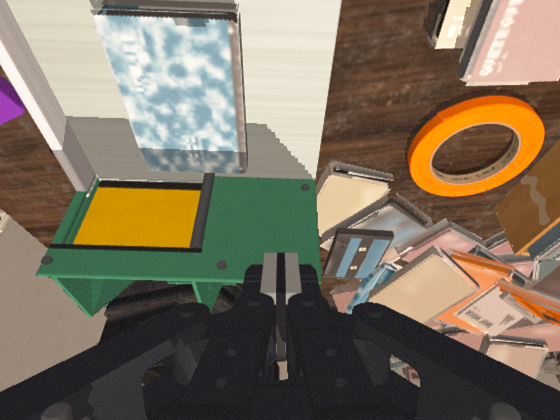

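Run:
```python
from h import *
p=load("wrist1")["p"][0:200,50:330,::-1]
cv2.imwrite("pics/w1c.png",cv2.resize(p,None,fx=2.8,fy=2.8,interpolation=cv2.INTER_CUBIC))
```

```text
(no output)
```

View pics/w1c.png

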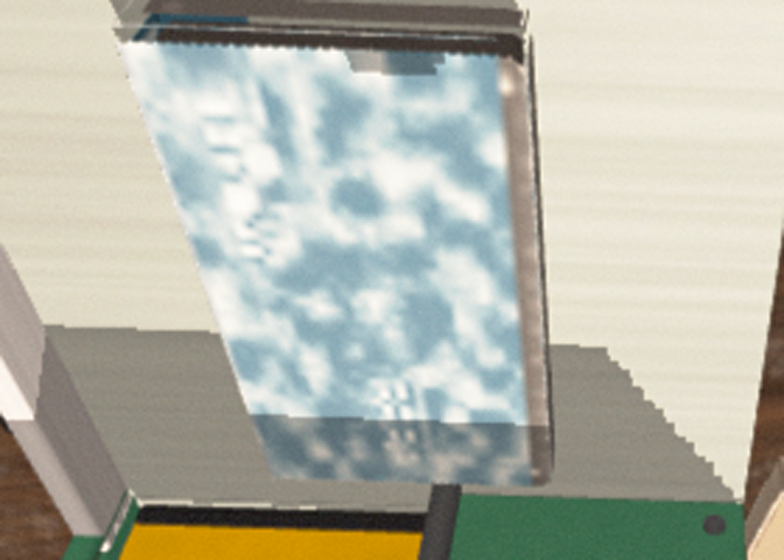

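Run:
```python
from h import *
np.set_printoptions(precision=1,suppress=True)
c=load("wrist1"); k=2.8
w=lambda u,v:(50+(u+.5)/k-.5,(v+.5)/k-.5)
C=lambda uv,z:np.array([toC(q) for q in ray(c,uv,z)])
print("tape FR FL RL RR",C([w(272,478),w(548,485),w(525,38),w(118,38)],.099))
print("tape bottoms? RL",C([w(530,60)],.082))
print("table left edge",C([w(783,165),w(740,500)],.082))
print("fence inner bottom",C([w(2,245),w(130,495)],.102))
print("portal top L,R",C([(318,272),(38,274)],.17))
```

```text
tape FR FL RL RR [[ -29.8    7.6   99. ]
 [ -30.1   75.2   99. ]
 [-135.5   76.6   99. ]
 [-133.4    8.6   99. ]]
tape bottoms? RL [[-124.3   75.2   82. ]]
table left edge [[-105.5  124.4   82. ]
 [  -9.1  125.    82. ]]
fence inner bottom [[-95.  -27.  102. ]
 [-25.5 -27.6 102. ]]
portal top L,R [[-22.3 122.5 170. ]
 [-10.8 -45.3 170. ]]
```

Run:
```python
from h import *
from workcell import monitor
np.set_printoptions(precision=1,suppress=True)
c=load("wrist1"); s=monitor.get_state();R=qR(s["orientation"])
for u,v in [(272,256),(288,256),(280,262),(272,262),(290,262),(268,275),(255,275),(305,275),(262,300),(240,330),(320,330)]:
    z=float(c["d"][v,u]); q=np.array([(u-c["cx"])/c["fx"],(v-c["cy"])/c["fy"],1])*z
    X=c["R"].T@(q-c["t"]); print(u,v,round(z,3),"tool",R.T@(X-s["tcp_pos"])*1000)
print("cam",R.T@(-c["R"].T@c["t"]-s["tcp_pos"])*1000)
plan(s,[-82,108,104],35,1,n=4)
```

```text
272 256 0.145 tool [-5.2 15.  10. ]
288 256 0.145 tool [ 1.1 14.6 10.2]
280 262 0.138 tool [-2.   7.9 10.6]
272 262 0.14 tool [-5.1  9.2 10.1]
290 262 0.139 tool [ 1.8  9.1 10.1]
268 275 0.13 tool [-6.2 -1.3  9.8]
255 275 0.138 tool [-11.4   6.2   6.1]
305 275 0.139 tool [7.4 7.3 5.6]
262 300 0.111 tool [ -7.4 -20.6  11. ]
240 330 0.087 tool [-11.4 -43.8  16.3]
320 330 0.087 tool [  7.4 -44.1  16.5]
cam [  -2.  -119.7   67.5]
dist 96.4 turn [0.2 1.5 0.1] n 4
-1 2.0 18.6 15.2 0.1 0.4 0.0; -1 1.9 18.6 15.2 0.1 0.4 0.0; -1 1.8 18.6 15.2 0.1 0.4 0.0; -1 1.7 18.7 15.2 0.1 0.4 0.0
```

drive_tool(plan="-1 2 19 15 0 0.4 0; -1 2 19 15 0 0.4 0; -1 2 19 15 0 0.4 0; -1 2 19 15 0 0.4 0; -1 0 0 0 0 0 0")

```text
clock: 2.88
tcp_pos: [0.4798, -0.0833, 0.1182]
orientation: [-0.356, 0.681, 0.568, -0.294]
wrist_force: [-1.0, 0.3, -0.5]
finger_gap: -0.0001
```

Run:
```python
from h import *
from workcell import monitor,cams
s=monitor.get_state(); show(s)
for n in ["wrist"]:
    c=cams.calibration(n); p,d=cams.read_camera(n)
    np.savez(f"pics/{n}2.npz",p=p,d=d,**{k:np.array(v) for k,v in c.items()})
    cv2.imwrite(f"pics/{n}2.png",p[:,:,::-1])
plan(s,[-82,108,93],35,1,n=2)
```

```text
t 2.88 tipC [-83.  110.7 100.1] x [0.003 1.    0.004] y [ 0.573  0.002 -0.819] F [-1.   0.1 -0.5] gap -0.0001 q [-0.42 -0.12 -1.01  0.07  0.14 -0.19]
dist 7.7 turn [-0.  -0.3  0.1] n 2
-1 -1.4 3.2 1.6 -0.0 -0.1 0.1; -1 -1.4 3.2 1.6 -0.0 -0.1 0.1
```

View pics/wrist2.png

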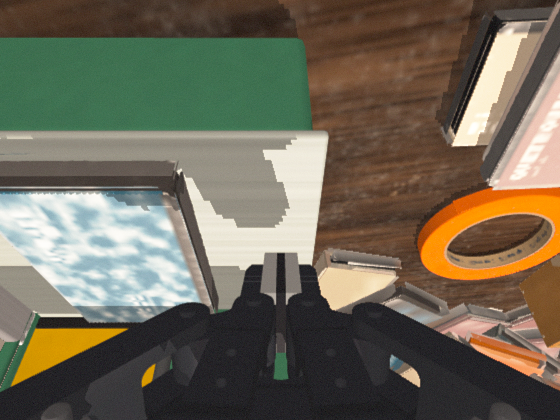

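Run:
```python
from h import *
from workcell import monitor,cams
s=monitor.get_state(); plan(s,[-82,104,90],18,1,n=3)
```

```text
dist 12.2 turn [17.1 -0.2  0.1] n 3
-1 -2.1 3.5 0.2 5.7 -0.1 0.0; -1 -2.1 3.5 -0.2 5.7 -0.1 0.0; -1 -2.1 3.4 -0.5 5.7 -0.1 0.0
```

drive_tool(plan="-1 -2 3.5 0 5.7 0 0; -1 -2 3.5 0 5.7 0 0; -1 -2 3.5 -0.5 5.7 0 0; -1 0 0 0 0 0 0")

```text
clock: 3.42
tcp_pos: [0.4879, -0.0905, 0.1165]
orientation: [-0.452, 0.621, 0.519, -0.376]
wrist_force: [-0.1, 0.2, -0.1]
finger_gap: -0.0001
```

Run:
```python
from h import *
from workcell import monitor,cams
s=monitor.get_state(); show(s); plan(s,[-82,45,89],18,1,n=6)
```

```text
t 3.42 tipC [-79.6 105.1  95.6] x [0.    1.    0.002] y [ 0.309  0.002 -0.951] F [-0.1  0.2 -0.1] gap -0.0001 q [-0.38  0.04 -0.7   0.52  0.06 -0.19]
dist 60.5 turn [-0.  -0.1  0.1] n 6
-1 -10.0 0.9 0.7 -0.0 -0.0 0.0; -1 -10.0 0.9 0.7 -0.0 -0.0 0.0; -1 -10.0 0.9 0.7 -0.0 -0.0 0.0; -1 -10.0 0.9 0.7 -0.0 -0.0 0.0; -1 -10.0 0.9 0.7 -0.0 -0.0 0.0; -1 -10.0 0.9 0.7 -0.0 -0.0 0.0
```

drive_tool(plan="-1 0 5.5 2 0 0 0; -1 -8 0 0 0 0 0; -1 -8 0 0 0 0 0; -1 -8 0 0 0 0 0; -1 -8 0 0 0 0 0; -1 -8 0 0 0 0 0; -1 -8 0 0 0 0 0; -1 -3 0 0 0 0 0")

```text
clock: 4.42
tcp_pos: [0.4757, -0.1431, 0.1104]
orientation: [-0.451, 0.621, 0.519, -0.375]
wrist_force: [-0.3, 0.5, -0.2]
finger_gap: 0.0
```

Run:
```python
from h import *
from workcell import monitor,cams
s=monitor.get_state(); show(s)
for n in ["wrist","side"]:
    c=cams.calibration(n); p,d=cams.read_camera(n)
    np.savez(f"pics/{n}3.npz",p=p,d=d,**{k:np.array(v) for k,v in c.items()})
    cv2.imwrite(f"pics/{n}3.png",p[:,:,::-1])
```

```text
t 4.42 tipC [-82.1  51.2  89.5] x [0.001 1.    0.002] y [ 0.312  0.002 -0.95 ] F [-0.4  0.4 -0.2] gap 0.0 q [-0.51  0.05 -0.71  0.51  0.1  -0.32]
```

View pics/wrist3.png

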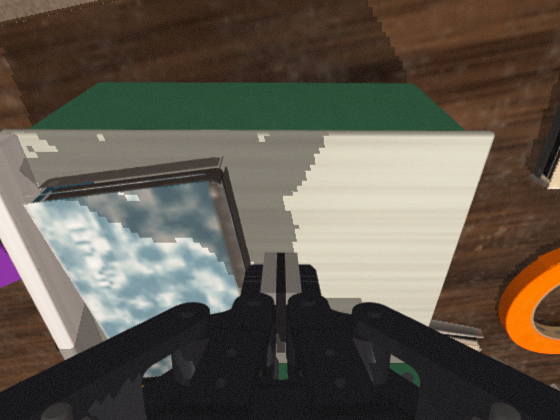

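View pics/side3.png

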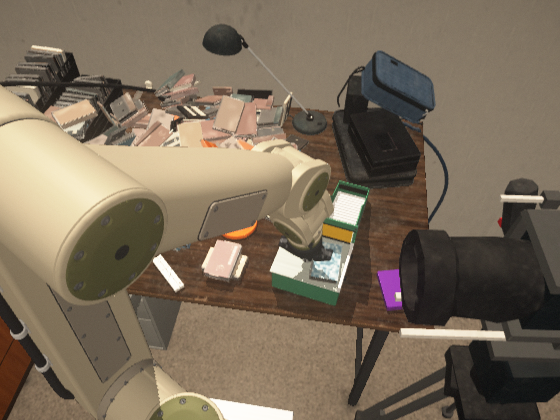

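Run:
```python
from h import *
np.set_printoptions(precision=1,suppress=True)
c=load("wrist3")
p=c["p"][120:400,0:290,::-1]
cv2.imwrite("pics/w3c.png",cv2.resize(p,None,fx=2.1,fy=2.1,interpolation=cv2.INTER_CUBIC))
C=lambda uv,z:np.array([toC(q) for q in ray(c,uv,z)])
print("tape RR RL, left edge pt",C([(28,203),(222,180),(243,265)],.099))
print("table front corners",C([(492,132),(0,130)],.082))
```

```text
tape RR RL, left edge pt [[-124.   -34.1   99. ]
 [-132.8   32.    99. ]
 [ -95.9   36.7   99. ]]
table front corners [[-142.2  124.6   82. ]
 [-143.1  -46.1   82. ]]
```

View pics/w3c.png

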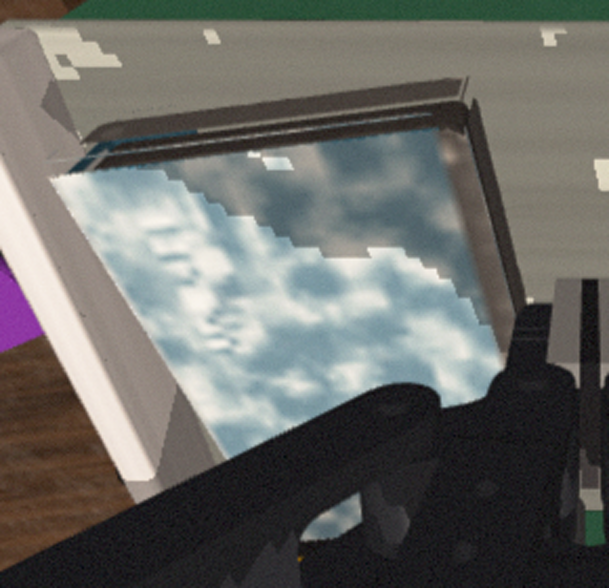

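drive_tool(plan="-1 5 0 0 0 0 0; -1 2 7.7 -24 0 0 0; -1 -7 0 0 0 0 0; -1 -5 0 0 0 0 0; -1 -4 0 0 0 0 0; -1 -3 0 0 0 0 0")

```text
clock: 5.28
tcp_pos: [0.4979, -0.1574, 0.1104]
orientation: [-0.451, 0.62, 0.521, -0.375]
wrist_force: [3.1, 3.6, 0.5]
finger_gap: 0.0002
```

Run:
```python
from h import *
from workcell import monitor,cams
s=monitor.get_state(); show(s)
for n in ["wrist"]:
    c=cams.calibration(n); p,d=cams.read_camera(n)
    np.savez(f"pics/{n}4.npz",p=p,d=d,**{k:np.array(v) for k,v in c.items()})
    cv2.imwrite(f"pics/{n}4.png",p[:,:,::-1])
```

```text
t 5.28 tipC [-57.7  41.2  89.5] x [-0.002  1.     0.005] y [ 0.312  0.005 -0.95 ] F [2.4 4.1 0.5] gap 0.0002 q [-0.52  0.1  -0.66  0.52  0.11 -0.32]
```

View pics/wrist4.png

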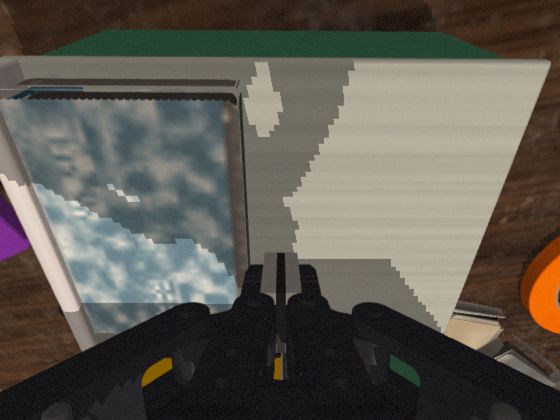

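Run:
```python
from h import *
from workcell import monitor,cams
np.set_printoptions(precision=1,suppress=True)
c=load("wrist4")
C=lambda uv,z:np.array([toC(q) for q in ray(c,uv,z)])
print("tape RR RL top, left edge",C([(5,100),(240,95),(240,97),(245,260)],.099)); print("top at rim",C([(20,82),(240,80)],.099))
s=monitor.get_state(); R=qR(s["orientation"])
print("1"); plan(s,[-75,55,130],15,1,n=3)
```

```text
tape RR RL top, left edge [[-134.3  -37.5   99. ]
 [-135.8   29.2   99. ]
 [-135.2   29.2   99. ]
 [ -74.    27.5   99. ]]
top at rim [[-139.3  -31.3   99. ]
 [-139.9   29.4   99. ]]
1
dist 46.1 turn [3.2 0.  0.3] n 3
-1 4.7 -14.6 0.9 1.1 0.0 0.1; -1 4.7 -14.6 1.1 1.1 0.0 0.1; -1 4.7 -14.6 1.4 1.1 0.0 0.1
```

drive_tool(plan="-1 6 0 0 0 0 0; -1 4 -15 1 1 0 0; -1 4 -15 1 1 0 0; -1 0 -15 1 1 0 0; -1 0 0 0 0 0 0")

```text
clock: 5.95
tcp_pos: [0.4805, -0.14, 0.1516]
orientation: [-0.47, 0.607, 0.508, -0.391]
wrist_force: [0.2, 0.5, 0.9]
finger_gap: 0.0003
```

Run:
```python
from h import *
from workcell import monitor,cams
s=monitor.get_state(); show(s)
plan(s,[-153,-8,128],14,1,n=4)
```

```text
t 5.95 tipC [-79.2  55.1 130.3] x [0.001 1.    0.002] y [ 0.253  0.002 -0.967] F [0.1 0.6 0.9] gap 0.0003 q [-0.49  0.05 -0.58  0.7   0.08 -0.3 ]
dist 96.9 turn [ 0.7 -0.1  0.1] n 4
-1 -15.8 -4.2 17.9 0.2 -0.0 0.0; -1 -15.8 -4.1 17.9 0.2 -0.0 0.0; -1 -15.8 -4.0 17.9 0.2 -0.0 0.0; -1 -15.8 -4.0 18.0 0.2 -0.0 0.0
```

drive_tool(plan="-1 -16 -4 18 0 0 0; -1 -16 -4 18 0 0 0; -1 -16 -4 18 0 0 0; -1 -16 -4 18 0 0 0; -1 0 0 0 0 0 0")

```text
clock: 6.58
tcp_pos: [0.3924, -0.1895, 0.1445]
orientation: [-0.471, 0.607, 0.507, -0.392]
wrist_force: [0.5, -0.6, 0.3]
finger_gap: 0.0001
```

Run:
```python
from h import *
from workcell import monitor,cams
s=monitor.get_state(); show(s)
plan(s,[-154,-8,91],14,1,n=3)
for n in ["wrist","side"]:
    c=cams.calibration(n); p,d=cams.read_camera(n)
    np.savez(f"pics/{n}5.npz",p=p,d=d,**{k:np.array(v) for k,v in c.items()})
    cv2.imwrite(f"pics/{n}5.png",p[:,:,::-1])
```

```text
t 6.58 tipC [-157.2   -9.3  123.1] x [0.001 1.    0.002] y [ 0.249  0.002 -0.968] F [ 0.6 -0.5  0.3] gap 0.0001 q [-0.72 -0.06 -0.7   0.72  0.13 -0.52]
dist 32.3 turn [ 0.4 -0.1  0.1] n 3
-1 0.4 10.6 1.6 0.1 -0.0 0.0; -1 0.4 10.6 1.6 0.1 -0.0 0.0; -1 0.4 10.7 1.5 0.1 -0.0 0.0
```

View pics/wrist5.png

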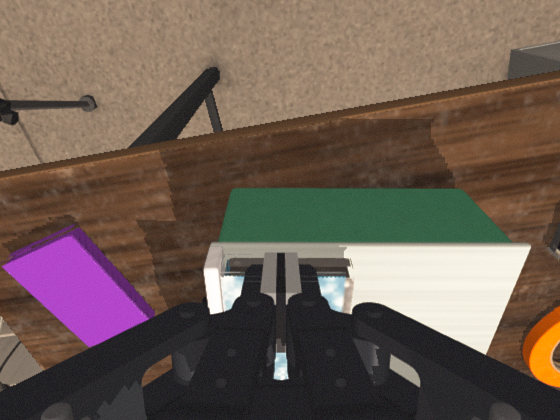

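View pics/side5.png

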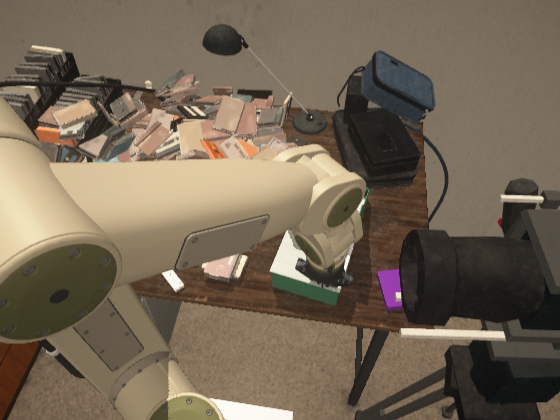

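drive_tool(plan="-1 0.5 11 1.5 0 0 0; -1 0.5 11 1.5 0 0 0; -1 0 11 2 0 0 0; -1 0 0 0 0 0 0")

```text
clock: 7.18
tcp_pos: [0.3985, -0.1874, 0.1084]
orientation: [-0.47, 0.605, 0.508, -0.393]
wrist_force: [0.2, 0.5, 0.4]
finger_gap: -0.0004
```

Run:
```python
from h import *
from workcell import monitor,cams
s=monitor.get_state(); show(s)
plan(s,[-75,-9,94],35,1,n=8)
```

```text
t 7.17 tipC [-151.5   -6.1   87.1] x [-0.004  1.     0.002] y [ 0.25   0.003 -0.968] F [0.1 0.5 0.4] gap -0.0004 q [-0.71 -0.01 -0.75  0.61  0.13 -0.52]
dist 69.5 turn [-20.5   0.1   0.2] n 8
-1 -0.4 1.7 -8.5 -2.6 0.0 0.0; -1 -0.4 2.1 -8.4 -2.6 0.0 0.0; -1 -0.4 2.5 -8.3 -2.6 0.0 0.0; -1 -0.4 2.9 -8.2 -2.6 0.0 0.0; -1 -0.4 3.2 -8.1 -2.6 0.0 0.0; -1 -0.4 3.6 -7.9 -2.6 0.0 0.0; -1 -0.4 3.9 -7.7 -2.6 0.0 0.0; -1 -0.4 4.3 -7.6 -2.6 0.0 0.0
```

drive_tool(plan="-1 -0.4 2 -8.5 -1 0 0; -1 -0.4 2 -8.5 -1.5 0 0; -1 -0.4 2.5 -8.5 -1.5 0 0; -1 -0.4 2.5 -8.5 -1.5 0 0; -1 -0.4 3 -8.5 -2 0 0; -1 -0.4 3 -8.5 -2 0 0")

```text
clock: 7.92
tcp_pos: [0.4543, -0.1999, 0.1108]
orientation: [-0.415, 0.644, 0.541, -0.346]
wrist_force: [-1.3, -0.1, 0.0]
finger_gap: -0.0003
```

Run:
```python
from h import *
from workcell import monitor,cams
s=monitor.get_state(); show(s)
plan(s,[-45,-9,94],38,1,n=8)
for n in ["wrist"]:
    c=cams.calibration(n); p,d=cams.read_camera(n)
    np.savez(f"pics/{n}6.npz",p=p,d=d,**{k:np.array(v) for k,v in c.items()})
    cv2.imwrite(f"pics/{n}6.png",p[:,:,::-1])
```

```text
t 7.92 tipC [-90.8  -8.5  90.8] x [-0.004  1.     0.002] y [ 0.416  0.004 -0.909] F [-1.2 -0.3  0. ] gap -0.0003 q [-0.7   0.   -0.8   0.39  0.21 -0.48]
dist 41.4 turn [-13.4   0.1   0.2] n 8
-1 -0.1 2.1 -4.7 -1.7 0.0 0.0; -1 -0.1 2.2 -4.7 -1.7 0.0 0.0; -1 -0.1 2.4 -4.6 -1.7 0.0 0.0; -1 -0.1 2.5 -4.5 -1.7 0.0 0.0; -1 -0.1 2.6 -4.5 -1.7 0.0 0.0; -1 -0.1 2.8 -4.4 -1.7 0.0 0.0; -1 -0.1 2.9 -4.3 -1.7 0.0 0.0; -1 -0.1 3.0 -4.2 -1.7 0.0 0.0
```

View pics/wrist6.png

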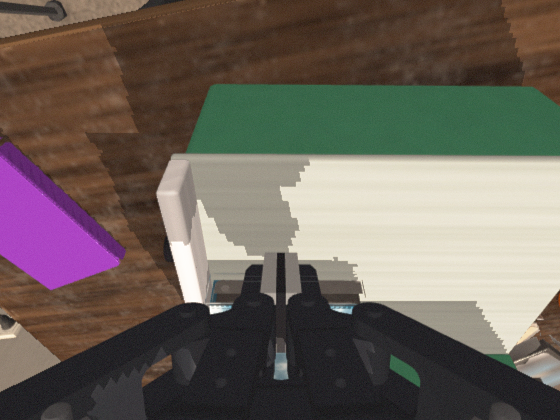

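Run:
```python
from h import *
from workcell import monitor,cams
s=monitor.get_state(); show(s)
plan(s,[-36,-9,91],40,1,n=8)
```

```text
t 7.97 tipC [-90.2  -8.6  90.9] x [-0.004  1.     0.002] y [ 0.418  0.003 -0.909] F [-0.3 -0.4  0.5] gap 0.0001 q [-0.7   0.   -0.8   0.38  0.21 -0.48]
dist 49.3 turn [-15.3   0.1   0.2] n 8
-1 -0.1 2.9 -5.4 -1.9 0.0 0.0; -1 -0.1 3.1 -5.3 -1.9 0.0 0.0; -1 -0.1 3.3 -5.2 -1.9 0.0 0.0; -1 -0.1 3.4 -5.1 -1.9 0.0 0.0; -1 -0.0 3.6 -5.0 -1.9 0.0 0.0; -1 -0.0 3.8 -4.9 -1.9 0.0 0.0; -1 -0.0 3.9 -4.7 -1.9 0.0 0.0; -1 -0.0 4.1 -4.6 -1.9 0.0 0.0
```

drive_tool(plan="-1 0 3 -5.5 -1.9 0 0; -1 0 3 -5.5 -1.9 0 0; -1 0 3 -5.5 -1.9 0 0; -1 0 3.5 -5 -1.9 0 0; -1 0 3.5 -5 -1.9 0 0; -1 0 4 -5 -1.9 0 0; -1 0 4 -5 -1.9 0 0; -1 0 4 -5 -1.9 0 0")

```text
clock: 8.98
tcp_pos: [0.5067, -0.2102, 0.1109]
orientation: [-0.32, 0.696, 0.583, -0.268]
wrist_force: [-0.8, 0.1, 0.2]
finger_gap: 0.0001
```

Run:
```python
from h import *
from workcell import monitor,cams
s=monitor.get_state(); show(s)
plan(s,[-15,-9,91],42,1,n=3)
for n in ["wrist","side"]:
    c=cams.calibration(n); p,d=cams.read_camera(n)
    np.savez(f"pics/{n}7.npz",p=p,d=d,**{k:np.array(v) for k,v in c.items()})
    cv2.imwrite(f"pics/{n}7.png",p[:,:,::-1])
p=load("side7")["p"][170:310,255:385,::-1]; cv2.imwrite("pics/side7c.png",cv2.resize(p,None,fx=4.2857,fy=4.2857,interpolation=cv2.INTER_CUBIC))
```

```text
t 8.97 tipC [-32.2  -9.3  94.2] x [-0.003  1.     0.   ] y [ 0.651  0.002 -0.759] F [-0.8 -0.   0.2] gap 0.0001 q [-0.71  0.03 -0.98 -0.07  0.34 -0.42]
dist 17.2 turn [-1.4  0.1  0.1] n 3
-1 0.1 4.5 -3.5 -0.5 0.0 0.0; -1 0.1 4.6 -3.4 -0.5 0.0 0.0; -1 0.1 4.6 -3.4 -0.5 0.0 0.0
```

View pics/wrist7.png

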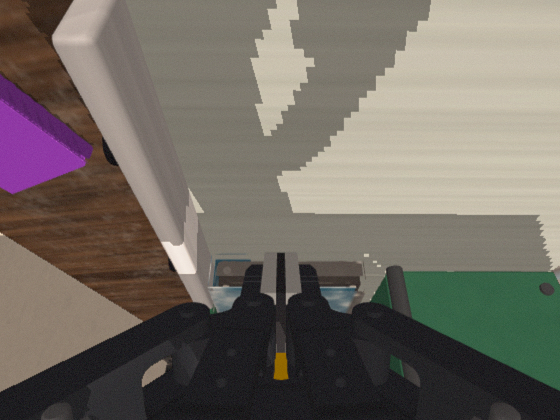

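View pics/side7c.png

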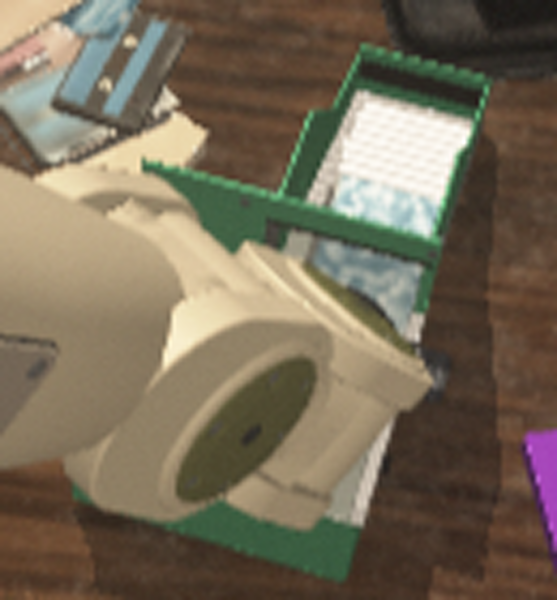

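drive_tool(plan="-1 0 3 3 -0.5 0 0; -1 0 5.5 -4 -0.5 0 0; -1 0 5.5 -5 -0.5 0 0; -1 0 5 -5 0 0 0")

```text
clock: 9.57
tcp_pos: [0.5284, -0.2145, 0.1046]
orientation: [-0.311, 0.701, 0.587, -0.26]
wrist_force: [-1.3, 1.0, 0.2]
finger_gap: 0.0001
```

Run:
```python
from h import *
from workcell import monitor,cams
s=monitor.get_state(); show(s)
plan(s,[13,-9,90.5],42,1,n=3)
for n in ["side"]:
    c=cams.calibration(n); p,d=cams.read_camera(n)
    np.savez(f"pics/{n}8.npz",p=p,d=d,**{k:np.array(v) for k,v in c.items()})
p=load("side8")["p"][170:310,255:385,::-1]; cv2.imwrite("pics/side8c.png",cv2.resize(p,None,fx=4.2857,fy=4.2857,interpolation=cv2.INTER_CUBIC))
```

```text
t 9.57 tipC [-9.6 -9.7 88.3] x [-0.003  1.    -0.001] y [ 0.671  0.001 -0.741] F [-1.5  0.7  0.2] gap 0.0001 q [-0.69  0.08 -0.97 -0.15  0.34 -0.4 ]
dist 22.8 turn [0.2 0.1 0.1] n 3
-1 0.2 4.5 -6.1 0.1 0.0 0.0; -1 0.2 4.5 -6.1 0.1 0.0 0.0; -1 0.2 4.5 -6.1 0.1 0.0 0.0
```

View pics/side8c.png

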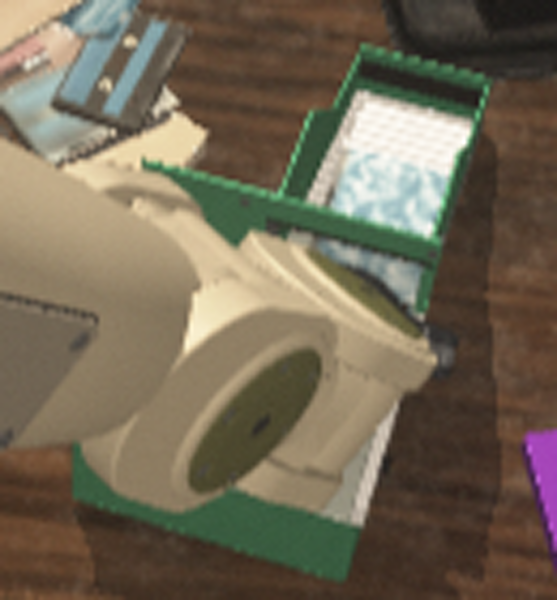

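drive_tool(plan="-1 0 4.5 -6.2 0 0 0; -1 0 4.5 -6 0 0 0; -1 0 4.5 -6 0 0 0")

```text
clock: 10.0
tcp_pos: [0.5528, -0.2188, 0.107]
orientation: [-0.311, 0.701, 0.587, -0.26]
wrist_force: [-14.8, 8.4, 4.4]
finger_gap: 0.0005
```

Run:
```python
from h import *
from workcell import monitor,cams
s=monitor.get_state(); show(s)
for n in ["side"]:
    c=cams.calibration(n); p,d=cams.read_camera(n)
    np.savez(f"pics/{n}9.npz",p=p,d=d,**{k:np.array(v) for k,v in c.items()})
p=load("side9")["p"][170:310,255:385,::-1]; cv2.imwrite("pics/side9c.png",cv2.resize(p,None,fx=4.2857,fy=4.2857,interpolation=cv2.INTER_CUBIC))
```

```text
t 10.0 tipC [15.2 -9.6 90.7] x [-0.003  1.    -0.   ] y [ 0.671  0.002 -0.741] F [-16.1   5.7   4.4] gap 0.0005 q [-0.66  0.12 -0.92 -0.14  0.32 -0.37]
```

View pics/side9c.png

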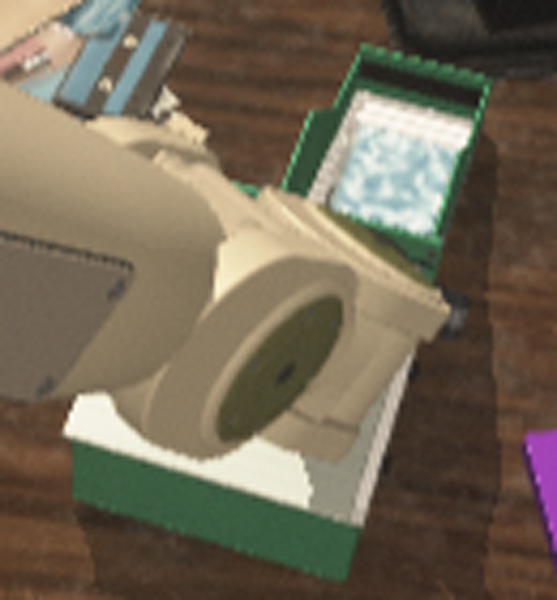

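drive_tool(plan="-1 0 -2.7 3 0 0 0; -1 0 0 0 0 0 0; -1 0 0 0 0 0 0")

```text
clock: 10.42
tcp_pos: [0.5495, -0.218, 0.1071]
orientation: [-0.311, 0.701, 0.587, -0.26]
wrist_force: [0.2, -0.2, -0.7]
finger_gap: 0.0002
```

Run:
```python
from h import *
from workcell import monitor,cams
s=monitor.get_state(); show(s)
for n in ["side","scene"]:
    c=cams.calibration(n); p,d=cams.read_camera(n)
    np.savez(f"pics/{n}10.npz",p=p,d=d,**{k:np.array(v) for k,v in c.items()})
p=load("side10")["p"][170:310,255:385,::-1]; cv2.imwrite("pics/side10c.png",cv2.resize(p,None,fx=4.2857,fy=4.2857,interpolation=cv2.INTER_CUBIC))
p=load("scene10")["p"][195:300,195:385,::-1]; cv2.imwrite("pics/scene10c.png",cv2.resize(p,None,fx=4,fy=4,interpolation=cv2.INTER_CUBIC))
```

```text
t 10.43 tipC [11.8 -9.3 90.8] x [-0.004  1.    -0.   ] y [ 0.671  0.003 -0.741] F [ 0.2 -0.2 -0.7] gap 0.0002 q [-0.67  0.11 -0.93 -0.14  0.32 -0.38]
```

View pics/side10c.png

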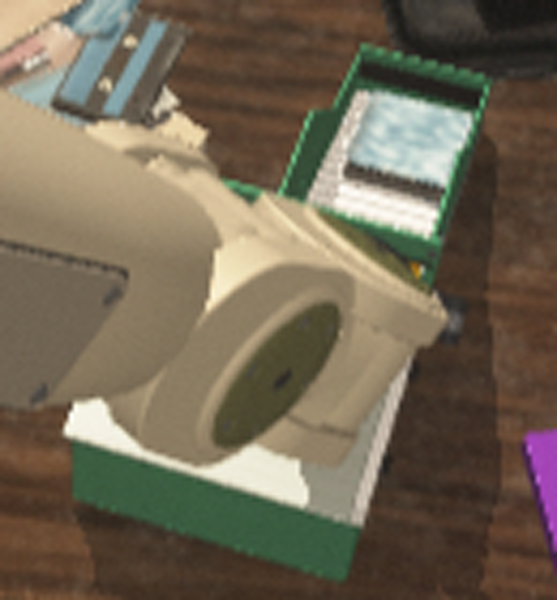

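View pics/scene10c.png

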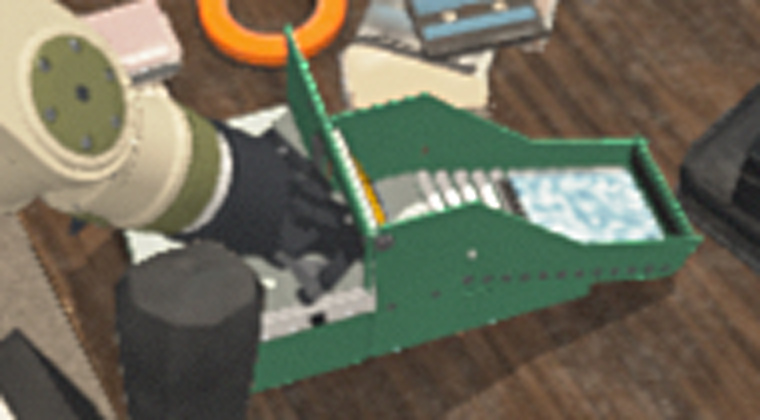

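The tape has run down to the end stop. I'll pull the fingers straight back out of the mouth so the flap can swing shut.

drive_tool(plan="-1 0 -6 6 0 0 0; -1 0 -8.5 8.5 0 0 0; -1 0 -8.5 8.5 0 0 0; -1 0 -8.5 8.5 0 0 0; -1 0 -8.5 8.5 0 0 0; -1 0 -8.5 8.5 0 0 0; -1 0 -10 5 0 0 0; -1 0 -15 0 3 0 0")

```text
clock: 11.52
tcp_pos: [0.4605, -0.2059, 0.1315]
orientation: [-0.335, 0.689, 0.58, -0.279]
wrist_force: [0.3, 0.3, -0.3]
finger_gap: 0.0002
```

Run:
```python
from h import *
from workcell import monitor,cams
s=monitor.get_state(); show(s)
plan(s,[-100,120,200],25,1,n=8)
```

```text
t 11.53 tipC [-79.1 -13.2 114.2] x [-0.006  1.     0.005] y [ 0.621  0.008 -0.784] F [ 0.3  0.4 -0.3] gap 0.0002 q [-0.79 -0.09 -0.98  0.11  0.37 -0.5 ]
dist 160.9 turn [13.4  0.2  0.4] n 8
-1 16.7 -9.8 -5.3 1.7 0.0 0.1; -1 16.7 -10.0 -5.0 1.7 0.0 0.1; -1 16.7 -10.2 -4.7 1.7 0.0 0.1; -1 16.7 -10.3 -4.4 1.7 0.0 0.1; -1 16.7 -10.4 -4.1 1.7 0.0 0.1; -1 16.7 -10.6 -3.8 1.7 0.0 0.1; -1 16.7 -10.7 -3.4 1.7 0.0 0.1; -1 16.7 -10.8 -3.1 1.7 0.0 0.1
```

drive_tool(plan="-1 0 -14 -6 2 0 0; -1 0 -14 -6 2 0 0; -1 17 -11 -5 2 0 0; -1 25 -10 -4 2 0 0; -1 25 -10 -4 2 0 0; -1 25 -10 -4 2 0 0; -1 25 -10 -3 2 0 0; -1 0 0 0 0 0 0")

```text
clock: 12.52
tcp_pos: [0.4612, -0.0862, 0.2217]
orientation: [-0.417, 0.643, 0.539, -0.347]
wrist_force: [0.7, -0.5, -0.4]
finger_gap: -0.0002
```

Run:
```python
from h import *
from workcell import monitor,cams
np.set_printoptions(precision=1,suppress=True)
s=monitor.get_state(); show(s)
for n in ["side","scene","wrist"]:
    c=cams.calibration(n); p,d=cams.read_camera(n)
    np.savez(f"pics/{n}11.npz",p=p,d=d,**{k:np.array(v) for k,v in c.items()}); cv2.imwrite(f"pics/{n}11.png",p[:,:,::-1])
p=load("scene11")["p"][165:300,180:385,::-1]; cv2.imwrite("pics/scene11c.png",cv2.resize(p,None,fx=3.8,fy=3.8,interpolation=cv2.INTER_CUBIC))
```

```text
t 12.53 tipC [-104.4  104.7  201.6] x [-0.  1.  0.] y [ 0.4  0.  -0.9] F [ 0.8 -0.4 -0.4] gap -0.0002 q [-0.4 -0.2 -0.7  0.7  0.1 -0.2]
```

View pics/side11.png

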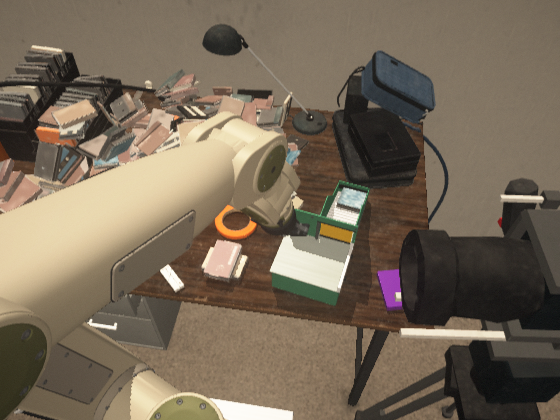

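View pics/scene11c.png

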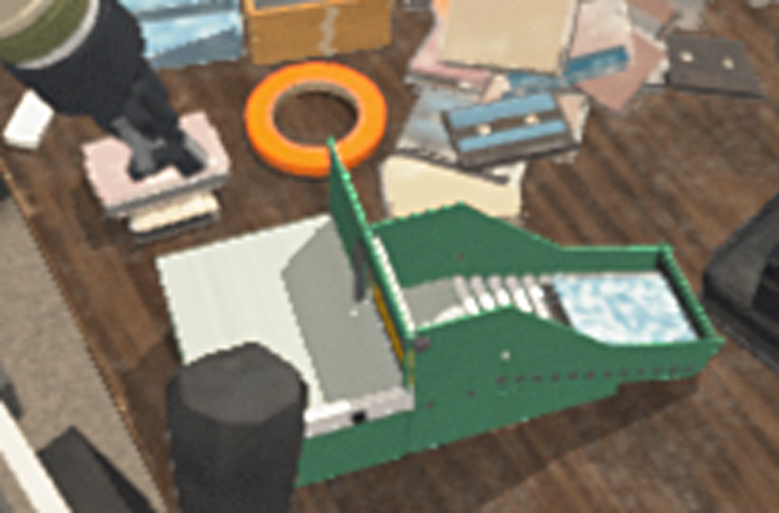

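View pics/wrist11.png

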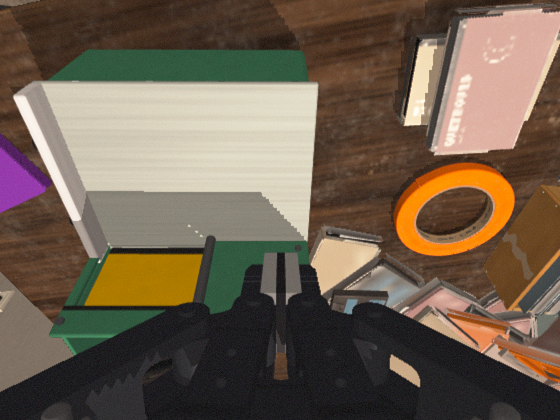

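Everything looks done. The flap hangs shut (yellow panel filling the mouth, wrist (145,278)), the tape lies at the slide's low end (scene crop (625,308)), the table is empty, and the items on the desk haven't moved. I'll check the tape's position once, then hand in.

Run:
```python
from h import *
from workcell import monitor,job
np.set_printoptions(precision=1,suppress=True)
c=load("scene11"); k=3.8
w=lambda u,v:(180+(u+.5)/k-.5,165+(v+.5)/k-.5)
# top-face corners rear L, front L, front R, rear R ; slope heights +-20mm about .056
for uv,z in [((553,277),.074),((655,275),.034),((693,342),.034),((575,330),.074)]: print(toC(ray(c,[w(*uv)],z)[0]))
s=monitor.get_state(); show(s); print(np.abs(s["qvel"]).max()); print(job.hand_in())
```

```text
[131.8  24.7  74. ]
[221.   26.7  34. ]
[221.7 -36.9  34. ]
[128.8 -22.6  74. ]
t 12.68 tipC [-105.4  103.3  199.7] x [0. 1. 0.] y [ 0.4  0.  -0.9] F [-0.2 -0.9  0.2] gap 0.0005 q [-0.4 -0.2 -0.7  0.7  0.1 -0.2]
0.01175910572349908
the job is handed in; nothing more can be done
None
```

The blue tape is through the flap and lies at the low end of the slide, the flap is shut, and I handed the job in at 12.7 s.

**What I did:** With the fingers shut, I pushed the tape sideways onto the fence. It turned about 0.13 rad on the way, so I moved the push point forward and squared it. I then pushed it from its rear end along the fence and through the flap, tilting the fingers up to about 42°, until it tipped over the knee and ran down. Finally I pulled the fingers straight back out and moved the arm clear.

**Last checks:**
- **Tape:** in the scene view its centre is about 176 mm behind the flap's plane (174 expected) and its front is at about 221 mm, by the end stop. The corners I picked gave a scatter of a few millimetres, and the rear-right corner was partly hidden.
- **Flap and desk:** the wrist view shows the flap hanging shut and the feed table empty. The desk items and the purple case look unmoved by eye; I did not measure them.
- **Robot:** it was standing still and touching nothing, with a wrist force of about 1 N.

**One disagreement:** at the deepest point of the push the wrist read about 17 N. The gripper body had probably touched the portal plate, so I backed off at once. That reading is below the 40 N limit, though a brief peak between readings would not have shown.

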